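# Slide the work board home on its stand and latch it

### The job

With a fingertip, push the white work board along the rails of the wooden stand until its feet drop into the notches and it lies down flat on the rails, then push the dowel of the dark wooden turn-button round until the button lies straight across the board and locks it down. Only push: do not lift the board, keep the little jar standing on it, leave the other things on the table where they are, and finish with the hand clear.

Things in the scene. Friction and masses are not known exactly. Their poses are not given: they have to be found in the camera images.
- stand: Fixed beech stand, 400 mm long (x -195 to +205), 232 wide. Origin: on the table under its middle; +x: the way the board is to slide (yaw 1.3 to 1.85 rad, roughly to the robot's left); z up. Rail tops 45 mm high. Guide walls 58 mm high, inner faces at y +-92. Between the inner rails (y +-52) open down to the 12 mm base. The -x end is open; an end piece 58 mm high closes x +195.
- rear_notch (a point): Centre, at rail-top height (45 mm), of the notch for a rear foot in the outer rail on the stand's +y side (stand x -8, y +84), 22 mm long in x, 12 mm deep; its twin is at y -84. Two alike for the front feet are in the inner rails at x +176, y +-60. All four feet drop at once.
- work_board: Loose white board 200 (x) x 180 (y) x 10 mm, 0.3 to 0.6 kg, level, axes along the stand's, 2 mm side play. Origin: centre of the plate's underside. Its 10 mm feet (16 mm long) ride on the rails: origin 55 mm high. Home, feet in the notches, plate on the rails: origin 45 mm high, at stand x 81 to 87 mm, and it goes no further. Starts 90 to 150 mm short of that. Slides with a few newtons.
- board_push (a point): Middle of the flat rear (-x) face of the board, 100 mm behind its origin and 15 mm above it; push here in +x. The face (plate edge plus a wooden lip 14 mm thick, 90 mm long in y) runs 15 mm above and below this point. The board's rear feet are at x -92, y +-84, the front ones at x +92, y +-60.
- latch (a joint): Angle (rad) of the turn-button. 0: it points along the stand's -x; growing turns it anticlockwise seen from above; 1.57: it points to the stand's -y, straight across the board, 4 mm above the plate of a board that is home (a board not yet down is in its way). Stop at 1.6. Starts swung outwards, -0.6 to -0.05. About 1 N at the dowel turns it; it stays where it is left.
- latch_pivot (a point): The turn-button's upright pivot axis, at its top face 69 mm above the table, on the guide wall at stand x +59, y +104. The button is a dark wooden bar, 18 mm wide, 10 mm thick, reaching 66 mm from the pivot.
- latch_peg (a point): Centre of the top of the light wooden dowel on the turn-button (16 mm diameter, standing from 69 to 95 mm above the table), 50 mm from the pivot. Push on its side to turn the button.
- jar: Small glass jar with steel cap, 44 mm diameter, 55 mm high, about 0.1 kg, standing loose on the board's front half; rides along and must stay standing. Origin: centre of its underside, 10 mm above the board's origin.
- spool: Green solder spool lying flat, 54 mm diameter, 30 mm high, on the table beyond the stand's open end; leave alone. Origin: centre of its underside.
- block: Drilled beech block 70 x 40 x 40 mm on the table on the robot's side of the stand; leave alone. Origin: centre of its underside.
- screwdriver: Screwdriver with red handle on the table on the stand's far side; leave alone.
- pliers: Small red-handled pliers, 125 mm long and 14 mm high, lying on the stand's far side; leave alone.
- disc: Wooden disc 60 mm diameter, 10 mm thick, on the table on the robot's side; leave alone.
- collar: Brass collar 32 mm diameter, 14 mm high, on the table beyond the stand's closed end; leave alone.
There are look-alikes about, which are no part of the job. There is more than one size of the jar; the one meant has the size given above.

How it is judged:
On the way, in this order (a step that is already met when the one before it is completed fails the run):
1. the board has dropped into its notches and lies flat on the rails, the button not yet across (z of work_board in the frame of stand below 0.0475 m and x of work_board in the frame of stand between 0.078 and 0.09 m and angle between work_board's own z axis and vertical below 0.03 rad and value of joint latch below 0.8 rad), for 0.2 s.
2. the turn-button lies across the board (z of work_board in the frame of stand below 0.0475 m and x of work_board in the frame of stand between 0.078 and 0.09 m and angle between work_board's own z axis and vertical below 0.03 rad and value of joint latch above 1.35 rad), for 0.2 s.
At the end, for the whole second after the job is handed in: The board lies in its notches (its origin below 47.5 mm over the stand's underside, 78 to 90 mm along the stand, level within 0.03 rad), the turn-button stands across it (joint above 1.35 rad), the jar stands upright on the board, and all is at rest (all of step 2 and angle between jar's own z axis and vertical below 0.15 rad and z of jar in the frame of work_board between 0.005 and 0.016 m and linear speed of each of work_board, jar below 0.01 m/s); the robot touches nothing.
It fails at once if the board is lifted off its rails or tipped (z of work_board in the frame of stand above 0.066 m or angle between work_board's own z axis and vertical above 0.15 rad).
It fails at once if the jar is lifted or tipped over (angle between jar's own z axis and vertical above 0.5 rad or z of jar in the frame of work_board above 0.025 m).
It fails at once if one of the other things on the table is moved by more than 20 mm (distance of any of spool, block, screwdriver, pliers, disc, collar from where it was at the start of the episode above 0.02 m).
It also fails if it takes over 58 s, if anything falls off the work surface, if the arm or the gripper's body presses on something with over 40 N, if the wrist force passes 120 N, or if a joint passes its speed limit or range.

### The arm

A 6-joint arm with a two-finger parallel gripper is mounted at the origin on the work surface. World frame = base frame: x ahead of the robot, y to its left, z up, the work surface at z = 0. Lengths are in m, angles in rad, forces in N, time in s.
With the tool pointing down it reaches from about 0.375 to 0.9 m from the base axis. Payload 3.1 kg.
Tool frame: the origin (TCP) lies between the finger pads; the fingertips stand 8 mm ahead of it and the grasp point (between the pads) lies 11 mm behind it; z points along the fingers, y is the line along which they close (so a half turn about z gives the same grasp; the last joint's range is limited). The gripper opens to 85 mm and grips with 20 to 120 N. Pads are 22 mm wide; open, the fingers measure 114 mm over their backs; the gripper's body (76 mm by 85 mm) begins 54 mm behind the grasp point. The pads swing forward as they close: fully open they stand 13 mm farther back than shut.
Start: joints at [1.018, 0.527, 1.433, -0, 1.181, -0.178], TCP at [0.228, 0.582, 0.239] pointing down, gripper open.
Joint ranges: [-3.08, 3.08], [-0.75, 2.2], [0.22, 2.44], [-1.43, 4.57], [0, 2.65], [-2.85, 2.85]. Speed limits (rad/s): [2.79, 2.79, 3.14, 3.14, 3.14, 3.14].

### API

Orientations are given as a unit quaternion [x, y, z, w].
In Python, from station import readout, cams, sign_off gives the robot as it stands.
- The arm moves only by the tool send_rows, never from a script. Its argument "commands" is text: rows parted by semicolons, each of 5 numbers parted by spaces: the finger opening in mm, from 0 to 85.4, then the shift along the tool's x, y, z each as a share of 0.02 m, from -1 to 1, then the turn about the tool's z as a share of 4 degrees, from -1 to 1. In form: grip dx dy dz spin; .... A call has 1 to 20 rows; each row shifts and turns the commanded pose from where the row before left it, along the tool's axes as they then stand; what a row does not reach is not made up. A row lasts 1/12 s, in which the tool goes at most 41.7 mm and 7.16 degrees, less where a joint would pass 70% of its speed; a pose out of reach is approached as far as the arm can. A call with a number of a shift or a turn outside -1 to 1 is refused whole. A call with a gripper value outside its range is refused whole. The fingers move at their own pace and stop on an object; "grip_force" is the grip in N (left out, the last holds). Time passes only in rows, so rows that do not move let the fingers close. It gives the time, the measured TCP pose, the force, the opening and the grip force at its end, in the units of the state.
- readout.sense(): the state, without advancing time (a new reading comes with each control period).
- cams.snapshot(name): name is "scene" or "top" or "wrist"; returns a dict with "pixels" (384x512x3 uint8, red, green, blue), "intrinsics" (3x3 intrinsics, pixels), "eye" and "rotation" of the camera in the world. Camera axes: x right, y down, z forward; pixel columns grow to the right and rows downward; lengths in m; the calibration is good to about 2 mm. A picture is of the moment at which its call begins. There is no depth.
- sign_off(): hands the job in; it is judged then, once.
The state is a dict: "t": time; "q": joint angles; "qd": joint speeds; "tau": joint torques, N m; "tcp_pos": TCP position; "tool_rot": TCP orientation; "force": force on the tool from outside, world axes, zero at the start; "ft_torque": the same for the moment, N m; "finger_gap": opening from 0.0 (shut) to 1.0 (fully open); "gripper_force": force on a finger pad.
Only numpy, scipy, OpenCV 4.12 (cv2) and the standard library are available. Lean on these libraries where they do the work, as an engineer would, in place of code of your own. Each camera call takes 0.05 s, during which the arm holds its last target. There are 200 camera calls.

## Working session

There is one attempt and no reset: what is moved stays moved. The work goes in short steps, Python scripts to look and compute and a tool call to move; the robot and the scene stay as the last step left them, time stands still between calls to the robot, and variables do not carry over. Pictures are saved under pics/ and viewed, at most 10 in all, crops included, and the job is handed in when it is done.

Besides the shell and the picture viewer there is one more tool, called after "Request:" by a JSON object that holds its "api" and its "payload", one argument or row to a line. send_rows: Moves the arm, as the interface text tells. Its arguments: {"type":"object","properties":{"commands":{"type":"string"},"grip_force":{"type":"number"}},"required":["commands"]}

```bash
ls; mkdir -p pics; cat > h.py <<'E'
import numpy as np, cv2
from station import readout, cams, sign_off
def snap(n,f):
    s=cams.snapshot(n); cv2.imwrite('pics/'+f+'.png',s['pixels'][:,:,::-1])
    np.savez('pics/'+f,K=s['intrinsics'],eye=s['eye'],R=s['rotation']); return s
def ray(f,u,v,z):
    d=np.load('pics/'+f+'.npz'); r=d['R']@np.linalg.inv(d['K'])@[u,v,1]
    return d['eye']+r*(z-d['eye'][2])/r[2]
def proj(f,P):
    d=np.load('pics/'+f+'.npz'); c=(np.atleast_2d(P)-d['eye'])@d['R']; p=c@d['K'].T; return p[:,:2]/p[:,2:]
E
python3 - <<'E'
from h import *
for n in('top','scene'):
    s=snap(n,n+'1'); print(n,s['eye'],s['rotation'].round(3).tolist(),s['intrinsics'].tolist())
print(readout.sense())
E
```

```text
pics
top [0.45749185 0.02416328 1.29070156] [-0.704, 0.708, -0.047, 0.035] [[486.2832975123463, 0.0, 254.2735025234201], [0.0, 486.2832975123463, 184.7198403208586], [0.0, 0.0, 1.0]]
scene [0.94239454 0.69507679 0.62224845] [0.207, 0.863, -0.448, -0.111] [[443.17789756501907, 0.0, 257.1573615402363], [0.0, 443.17789756501907, 190.29338761096886], [0.0, 0.0, 1.0]]
{'t': 0.1, 'q': array([ 1.01852573e+00,  5.28362162e-01,  1.43377281e+00, -5.60851299e-06,
        1.18141888e+00, -1.78475003e-01]), 'qd': array([ 6.52408309e-04, -7.84524567e-04, -2.10285127e-03, -2.02648197e-03,
        1.60268969e-04, -7.79548468e-05]), 'tau': array([ 5.09165079e-05, -4.43304098e+01, -1.78585732e+01, -2.34090812e-04,
        3.88549277e-03, -7.59579173e-07]), 'tcp_pos': array([0.22784239, 0.58131196, 0.23843868]), 'tool_rot': array([ 1.85810474e-01,  9.82585114e-01, -9.16800408e-04, -3.47944821e-04]), 'force': array([-0.02338131, -0.02127643,  0.09913949]), 'ft_torque': array([-0.04774918, -0.04411335, -0.04269243]), 'gripper_force': 0.0, 'finger_gap': 1.00146113546884}
```

View pics/top1.png

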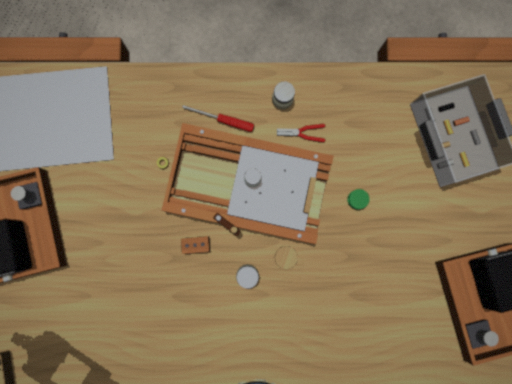

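View pics/scene1.png

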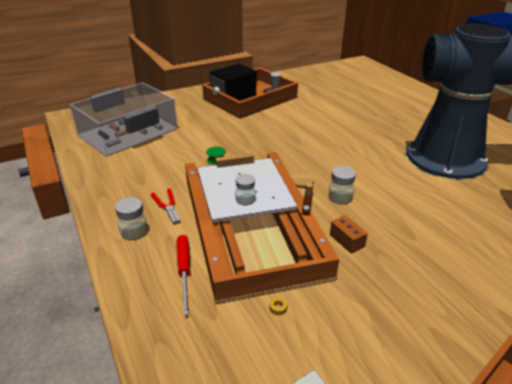

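Top: the stand's corners are near (184,127), (333,155), (316,243) and (164,210). The board is around (275,188), the jar cap at (253,177), and the button runs from about (218,217) to (238,233). I'll enlarge this region to read the points more exactly.

```bash
python3 - <<'E'
import cv2
i=cv2.imread('pics/top1.png')[115:255,155:355]
cv2.imwrite('pics/c1.png',cv2.resize(i,None,fx=4,fy=4,interpolation=cv2.INTER_CUBIC))
E
```

```text
(no output)
```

View pics/c1.png

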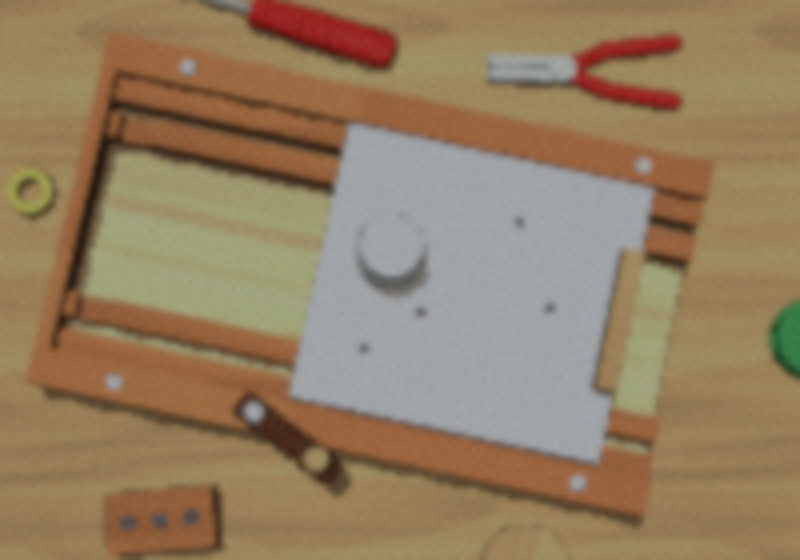

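Crop: the stand's corners are (112,35), (714,163), (642,518) and (30,382). The board's corners are (348,123), (655,190), (600,462) and (290,398). The pivot is at (253,411), the dowel top at (315,459) and the jar cap at (391,245).

```bash
cat >> h.py <<'E'
def fit2(L,W):
    L=np.array(L);W=np.array(W)[:,:2];l=L-L.mean(0);w=W-W.mean(0)
    a=np.arctan2((l[:,0]*w[:,1]-l[:,1]*w[:,0]).sum(),(l*w).sum())
    R=np.array([[np.cos(a),-np.sin(a)],[np.sin(a),np.cos(a)]]);t=W.mean(0)-R@L.mean(0)
    return a,R,t,np.abs(L@R.T+t-W).max()
E
python3 - <<'E'
from h import *
r=lambda u,v,z:ray('top1',u/4+155-.4,v/4+115-.4,z)[:2]
a,R,t,e=fit2([[.205,-.116],[-.195,-.116],[-.195,.116],[.205,.116]],[r(*p,.058) for p in((112,35),(714,163),(642,518),(30,382))])
print('stand',a,t,e)
ab,Rb,tb,e=fit2([[.1,-.09],[-.1,-.09],[-.1,.09],[.1,.09]],[r(*p,.065) for p in((348,123),(655,190),(600,462),(290,398))])
S=lambda w:(w-t)@R
print('board',ab,tb,e,S(tb))
pv=r(253,411,.069);pg=r(315,459,.095)
print('pivot',S(pv),'peg',S(pg),pg,'jar',S(r(391,245,.12)))
d=S(pg)-[.059,.104];print('latch',np.arctan2(-d[1],-d[0]),np.hypot(*d))
for n,p in dict(push=[-.120,0],pushend=[-.016,0]).items(): print(n,p,R@p+t)
s=readout.sense()
from scipy.spatial.transform import Rotation as Ro
print(Ro.from_quat(s['tool_rot']).as_matrix().round(3))
np.savez('pose',a=a,R=R,t=t)
E
```

```text
Traceback (most recent call last):
  File "h.py", line 7, in ray
    d=np.load('pics/'+f+'.npz'); r=d['R']@np.linalg.inv(d['K'])@[u,v,1]
                                   ~~~~~~^~~~~~~~~~~~~~~~~~~~~~
ValueError: matmul: Input operand 1 has a mismatch in its core dimension 0, with gufunc signature (n?,k),(k,m?)->(n?,m?) (size 3 is different from 4)
```

```bash
sed -i "s/R=s\['rotation'\])/R=Ro.from_quat(s['rotation']).as_matrix())/; 1a from scipy.spatial.transform import Rotation as Ro" h.py
python3 - <<'E'
from h import *
for n in('top1','scene1'):
    d=dict(np.load(f'pics/{n}.npz')); d['R']=Ro.from_quat(d['R']).as_matrix(); np.savez(f'pics/{n}',**d)
r=lambda u,v,z:ray('top1',u/4+155-.4,v/4+115-.4,z)[:2]
a,R,t,e=fit2([[.205,-.116],[-.195,-.116],[-.195,.116],[.205,.116]],[r(*p,.058) for p in((112,35),(714,163),(642,518),(30,382))])
print('stand',a,t,e)
ab,Rb,tb,e=fit2([[.1,-.09],[-.1,-.09],[-.1,.09],[.1,.09]],[r(*p,.065) for p in((348,123),(655,190),(600,462),(290,398))])
S=lambda w:(w-t)@R
print('board',ab,tb,e,S(tb))
pv=r(253,411,.069);pg=r(315,459,.095)
print('pivot',S(pv),'peg',S(pg),pg,'jar',S(r(391,245,.12)))
d=S(pg)-[.059,.104];print('latch',np.arctan2(-d[1],-d[0]),np.hypot(*d), np.arctan2(*-(S(pg)-S(pv))[::-1]))
s=readout.sense()
print(Ro.from_quat(s['tool_rot']).as_matrix().round(3))
for p in([-.15,0],[.085-.1,0]): print(p,R@p+t)
np.savez('pose',a=a,R=R,t=t)
E
```

```text
stand 1.3517877212419847 [0.60485664 0.01393284] 0.002335943715414679
board 1.3573398990551406 [ 0.59237213 -0.04384092] 0.0015556988152243267 [-0.05910614 -0.00036574]
pivot [0.06049104 0.10299363] peg [0.01523494 0.12447427] [0.48666562 0.0558474 ] jar [-0.00256307 -0.01123456]
latch -0.43757570608415747 0.04831745547755247 -0.4431597239320505
[[-0.931  0.365 -0.001]
 [ 0.365  0.931 -0.002]
 [ 0.    -0.002 -1.   ]]
[-0.15, 0] [ 0.57226734 -0.13248416]
[-0.015, 0] [ 0.60159771 -0.00070886]
```

Everything matches the sizes given: board at stand x −59 mm, latch at −0.44, pivot within 2 mm. After a −9° spin, tool x lies along stand +y and tool y along stand +x. I'll go to a point behind the board.

Request:
{"api": "send_rows", "payload": {
  "commands": "0 0 0 0 -0.75;0 0 0 0 -0.75;0 0 0 0 -0.75;0 -0.72 -1 0 0;0 -0.72 -1 0 0;0 -0.72 -1 0 0;0 -0.72 -1 0 0;0 -0.72 -1 0 0;0 -0.72 -1 0 0;0 -0.72 -1 0 0;0 -0.72 -1 0 0;0 -0.72 -1 0 0;0 -0.72 -1 0 0;0 -0.72 -1 0 0;0 -0.72 -1 0 0;0 -0.72 -1 0 0;0 -0.72 -1 0 0;0 -0.72 -1 0 0;0 -0.72 -1 0 0;0 -0.72 -1 0 0"
}}

```text
t: 1.77
tcp_pos: [0.3942, 0.196, 0.2391]
tool_rot: [0.108, 0.994, -0.0, -0.0]
force: [0.1, -0.0, -0.6]
finger_gap: -0.0
gripper_force: 0.0
```

Request:
{"api": "send_rows", "payload": {
  "commands": "0 -0.72 -1 0 0;0 -0.72 -1 0 0;0 -0.72 -1 0 0;0 -0.72 -1 0 0;0 -0.72 -1 0 0;0 -0.72 -1 0 0;0 -0.72 -1 0 0;0 -0.72 -1 0 0;0 -0.72 -1 0 0;0 -0.72 -1 0 0;0 -0.72 -1 0 0;0 -0.72 -1 0 0;0 -0.72 -1 0 0;0 -0.72 -1 0 0;0 -0.72 -1 0 0;0 -0.72 -1 0 0;0 -0.72 -1 0 0;0 0 0 0 0;0 0 0 0 0"
}}

```text
t: 3.35
tcp_pos: [0.56, -0.1885, 0.2386]
tool_rot: [0.109, 0.994, 0.0, -0.0]
force: [-0.4, 0.1, -0.4]
finger_gap: 0.005
gripper_force: 0.0
```

```bash
cat >> h.py <<'E'
P=np.load('pose.npz')
def tool():
    s=readout.sense(); p=s['tcp_pos']; st=(p[:2]-P['t'])@P['R']; M=Ro.from_quat(s['tool_rot']).as_matrix()
    print('t',round(s['t'],2),'stand xy',st.round(4),'z',p[2].round(4),'yaw err',round(np.arctan2(M[1,1],M[0,1])-float(P['a']),4),'F stand',(s['force'][:2]@P['R']).round(2),s['force'][2].round(2))
E
python3 - <<'E'
from h import *
tool(); s=snap('wrist','w1')
E
```

```text
t 3.35 stand xy [-2.073e-01 -2.000e-04] z 0.2386 yaw err 0.0003 F stand [-0.04  0.45] -0.43
```

View pics/w1.png

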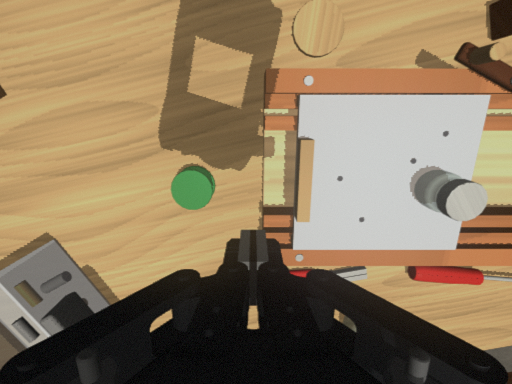

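Wrist view: the lip's rear edge runs along u≈300 (v 140–222) and the spool at (193,188) is clear of the path. The shut fingertip, at about (254,238), is behind the lip. I'll descend and make gentle contact.

Request:
{"api": "send_rows", "payload": {
  "commands": "0 0 0 0.95 0;0 0 0 0.95 0;0 0 0 0.95 0;0 0 0 0.95 0;0 0 0 0.95 0;0 0 0 0.95 0;0 0 0 0.95 0;0 0 0 0.95 0;0 0 0 0.95 0;0 0 0 0 0;0 0 0.3 0 0;0 0 0.3 0 0;0 0 0.3 0 0;0 0 0.3 0 0;0 0 0.2 0 0;0 0 0.2 0 0;0 0 0.2 0 0;0 0 0.2 0 0"
}}

```text
t: 4.9
tcp_pos: [0.5693, -0.1491, 0.069]
tool_rot: [0.108, 0.994, -0.001, 0.001]
force: [-0.4, -2.7, 3.3]
finger_gap: -0.004
gripper_force: 1.8
```

Request:
{"api": "send_rows", "payload": {
  "commands": "0 0 0.25 0 0;0 0 0.25 0 0;0 0 0.25 0 0;0 0 0.25 0 0;0 0 0.25 0 0;0 0 0.25 0 0;0 0 0.25 0 0;0 0 0.25 0 0"
}}

```text
t: 5.57
tcp_pos: [0.5773, -0.1089, 0.0683]
tool_rot: [0.108, 0.994, 0.0, -0.0]
force: [-0.6, -3.7, 2.9]
finger_gap: -0.001
gripper_force: 1.7
```

```bash
python3 - <<'E'
from h import *
tool(); snap('scene','s2')
i=cv2.imread('pics/s2.png')[110:310,140:400]
cv2.imwrite('pics/s2c.png',cv2.resize(i,None,fx=3,fy=3,interpolation=cv2.INTER_CUBIC))
E
```

```text
t 5.57 stand xy [-0.1258  0.0002] z 0.0683 yaw err 0.0024 F stand [-3.71 -0.24] 2.92
```

View pics/s2c.png

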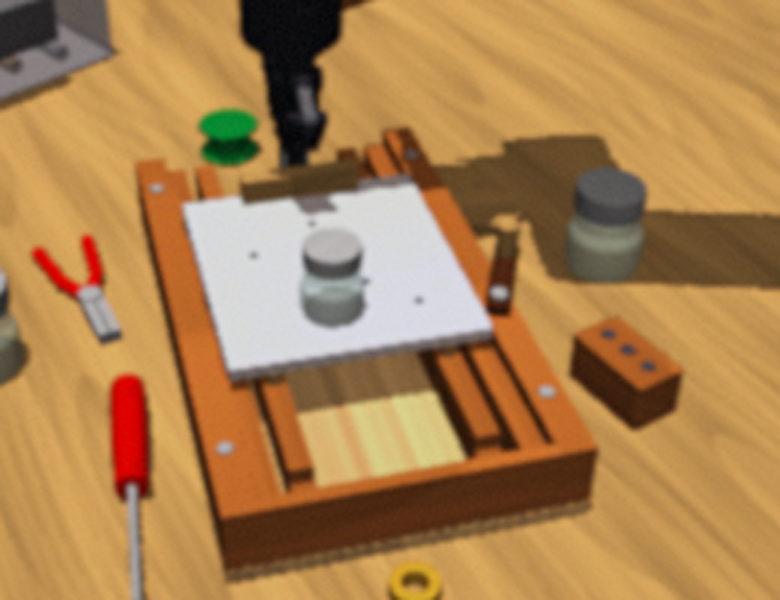

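The board is sliding square on the rails, the finger is on the lip at crop (295,165), and the jar at (332,280) is standing. The push takes about 3.7 N. TCP at home should be about x −0.031, so 95 mm to go.

Request:
{"api": "send_rows", "payload": {
  "commands": "0 0 0.25 0 0;0 0 0.25 0 0;0 0 0.25 0 0;0 0 0.25 0 0;0 0 0.25 0 0;0 0 0.25 0 0;0 0 0.25 0 0;0 0 0.25 0 0;0 0 0.25 0 0;0 0 0.25 0 0;0 0 0.25 0 0;0 0 0.25 0 0;0 0 0.25 0 0;0 0 0.25 0 0;0 0 0.2 0 0;0 0 0.2 0 0"
}}

```text
t: 6.95
tcp_pos: [0.5941, -0.0327, 0.0682]
tool_rot: [0.108, 0.994, 0.0, -0.0]
force: [-0.8, -1.1, -1.0]
finger_gap: -0.002
gripper_force: 0.9
```

Request:
{"api": "send_rows", "payload": {
  "commands": "0 0 0.15 0 0;0 0 0.15 0 0;0 0 0.15 0 0;0 0 0.15 0 0;0 0 0 0 0"
}}

```text
t: 7.37
tcp_pos: [0.5968, -0.0208, 0.0683]
tool_rot: [0.108, 0.994, 0.0, 0.0]
force: [0.1, 0.1, 0.2]
finger_gap: 0.002
gripper_force: 0.0
```

```bash
python3 -c "
from h import *
tool()"
```

```text
t 7.37 stand xy [-0.0356  0.0004] z 0.0683 yaw err 0.0025 F stand [ 0.12 -0.12] 0.18
```

```bash
python3 - <<'E'
from h import *
tool(); snap('scene','s3'); snap('top','t3')
i=cv2.imread('pics/s3.png')[120:310,150:370]
j=cv2.imread('pics/t3.png')[115:255,155:355]
f=lambda x:cv2.resize(x,(400,int(400*x.shape[0]/x.shape[1])),interpolation=cv2.INTER_CUBIC)
i,j=f(i),f(j); j=cv2.copyMakeBorder(j,0,i.shape[0]-j.shape[0],0,0,0)
cv2.imwrite('pics/s3c.png',np.hstack([i,j]))
E
```

```text
t 7.37 stand xy [-0.0356  0.0004] z 0.0683 yaw err 0.0025 F stand [ 0.12 -0.12] 0.18
```

View pics/s3c.png

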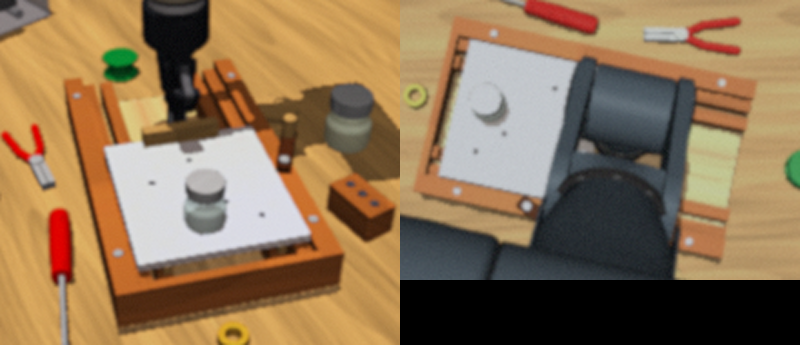

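```bash
python3 - <<'E'
from h import *
def W(x,y,z): return np.r_[P['R']@[x,y]+P['t'],z]
def white(f):
    i=cv2.imread(f'pics/{f}.png').astype(int); return i
# intensity profile along stand x crossing the board front edge (min channel), for both hypotheses
for f in('t3','s3'):
  i=cv2.imread(f'pics/{f}.png').min(2).astype(np.float32)
  for z in(.055,.065):
    out=[]
    for y in(-.07,-.045,-.02,.02,.045,.07):
        xs=np.arange(.15,.21,.0005); p=proj(f,[W(x,y,z) for x in xs]).astype(np.float32)
        v=cv2.remap(i,p[:,:1],p[:,1:],1).ravel(); out.append(xs[np.argmin(np.gradient(cv2.GaussianBlur(v[:,None],(1,9),0).ravel()))])
    print(f,z,np.round(out,4))
E
```

```text
t3 0.055 [0.1805 0.1805 0.1825 0.188  0.1825 0.18  ]
t3 0.065 [0.179  0.179  0.181  0.1815 0.181  0.178 ]
s3 0.055 [0.1715 0.1715 0.172  0.172  0.1725 0.171 ]
s3 0.065 [0.181  0.182  0.181  0.182  0.1815 0.182 ]
```

The two views agree only for a plate top at 65 mm, so the board is still up, at about x 80 mm and right at the drop edge. I'll push a little more.

Request:
{"api": "send_rows", "payload": {
  "commands": "0 0 0.1 0 0;0 0 0.1 0 0;0 0 0.1 0 0;0 0 0 0 0"
}}

```text
t: 7.8
tcp_pos: [0.5981, -0.0153, 0.0684]
tool_rot: [0.108, 0.994, 0.0, 0.0]
force: [0.1, 0.6, -0.1]
finger_gap: -0.001
gripper_force: 0.1
```

```bash
cat >> h.py <<'E'
def W(x,y,z): return np.r_[P['R']@[x,y]+P['t'],z]
def front(f):
  i=cv2.imread(f'pics/{f}.png').min(2).astype(np.float32)
  for z in(.055,.065):
    out=[]
    for y in(-.07,-.045,-.02,.02,.045,.07):
        xs=np.arange(.15,.2,.0005); p=proj(f,[W(x,y,z) for x in xs]).astype(np.float32)
        v=cv2.remap(i,p[:,:1],p[:,1:],1).ravel(); out.append(xs[np.argmin(np.gradient(cv2.GaussianBlur(v[:,None],(1,9),0).ravel()))])
    print(f,z,np.round(out,4))
E
python3 - <<'E'
from h import *
tool()
for n,f in(('top','t4'),('scene','s4')): snap(n,f); front(f)
E
```

```text
t 7.8 stand xy [-0.03    0.0002] z 0.0684 yaw err 0.0024 F stand [0.58 0.01] -0.06
t4 0.055 [0.184  0.185  0.185  0.184  0.1845 0.1845]
t4 0.065 [0.1825 0.1835 0.1835 0.1825 0.183  0.183 ]
s4 0.055 [0.1865 0.187  0.1865 0.1875 0.1865 0.1875]
s4 0.065 [0.1965 0.197  0.1965 0.1965 0.197  0.196 ]
```

Now the views agree for a plate top at 55 mm: the board has dropped, x≈85 mm. Next I back off, rise, go to the outer (+y) side of the dowel and descend to tip height about 76 mm.

Request:
{"api": "send_rows", "payload": {
  "commands": "0 0 -0.5 0 0;0 0 -0.5 0 0;0 0 0 -0.9 0;0 0 0 -0.9 0;0 0 0 -0.9 0;0 0 0 -0.9 0;0 0.98 0.37 0 0;0 0.98 0.37 0 0;0 0.98 0.37 0 0;0 0.98 0.37 0 0;0 0.98 0.37 0 0;0 0.98 0.37 0 0;0 0.98 0.37 0 0;0 0.98 0.37 0 0;0 0 0 0 0;0 0 0 0.7 0;0 0 0 0.7 0;0 0 0 0.7 0;0 0 0 0.7 0;0 0 0 0 0"
}}

```text
t: 9.57
tcp_pos: [0.453, 0.0554, 0.0826]
tool_rot: [0.109, 0.994, -0.0, -0.001]
force: [-0.5, -0.6, 0.1]
finger_gap: -0.004
gripper_force: 0.0
```

```bash
python3 - <<'E'
from h import *
tool(); snap('scene','s5'); front('s5')
i=cv2.imread('pics/s5.png')[100:310,150:420]
cv2.imwrite('pics/s5c.png',cv2.resize(i,None,fx=2.8,fy=2.8,interpolation=cv2.INTER_CUBIC))
s=readout.sense()['tcp_pos']; c=(s[:2]-P['t'])@P['R']
th=np.array([-.42,-.2,0,.2,.4,.6,.8,1.0,1.2,1.4,1.55,1.63])
p=np.c_[59-50*np.cos(th),104-50*np.sin(th)]
sx=np.interp(th,[-.44,.6],[.3,1]);sy=np.interp(th,[.9,1.5],[1,.3])
q=p+np.c_[-14.5*sx-8*np.sin(np.maximum(th,0)),11*sy+8*np.cos(th)*(th>-1)]
q=np.vstack([c*1000,q]); d=np.diff(q,axis=0)
for a,b,e in zip(th,q[1:],d): print(a,b.round(1),'tool dx,dy rows units',(e[::-1]/20).round(2))
E
```

```text
t 9.57 stand xy [0.0075 0.1573] z 0.0826 yaw err 0.0013 F stand [-0.71  0.36] 0.09
s5 0.055 [0.187  0.187  0.1865 0.1875 0.1865 0.1875]
s5 0.065 [0.1965 0.197  0.1965 0.1965 0.197  0.1965]
-0.42 [  8.8 142.7] tool dx,dy rows units [-0.71  0.06]
-0.2 [  3.3 132.8] tool dx,dy rows units [-0.5  -0.27]
0.0 [  0.4 123. ] tool dx,dy rows units [-0.49 -0.15]
0.2 [ -2.2 112.9] tool dx,dy rows units [-0.5  -0.13]
0.4 [ -2.7 102.9] tool dx,dy rows units [-0.5  -0.03]
0.6 [-1.3 93.4] tool dx,dy rows units [-0.48  0.07]
0.8 [ 3.9 84.7] tool dx,dy rows units [-0.43  0.26]
1.0 [10.8 76. ] tool dx,dy rows units [-0.44  0.34]
1.2 [18.9 67.4] tool dx,dy rows units [-0.43  0.41]
1.4 [28.1 60.7] tool dx,dy rows units [-0.34  0.46]
1.55 [35.5 57.5] tool dx,dy rows units [-0.16  0.37]
1.63 [39.5 56.9] tool dx,dy rows units [-0.03  0.2 ]
```

View pics/s5c.png

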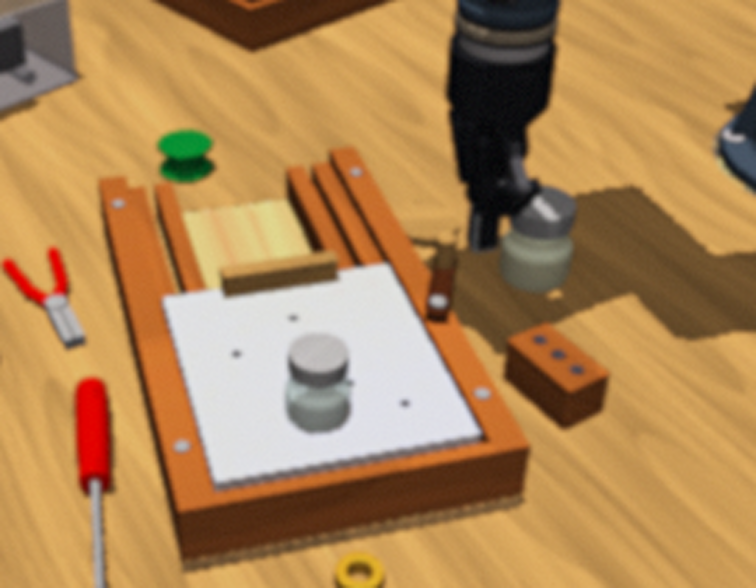

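The board lies flat with the jar standing at crop (318,390). The finger at (483,235) is beside the dowel at (445,250), on its outer side. Now I push the dowel round.

Request:
{"api": "send_rows", "payload": {
  "commands": "0 -0.35 0.03 0 0;0 -0.36 0.03 0 0;0 -0.25 -0.13 0 0;0 -0.25 -0.13 0 0;0 -0.25 -0.08 0 0;0 -0.25 -0.08 0 0;0 -0.25 -0.06 0 0;0 -0.25 -0.06 0 0;0 -0.25 -0.02 0 0;0 -0.25 -0.02 0 0;0 -0.24 0.03 0 0;0 -0.24 0.04 0 0;0 0 0 0 0"
}}

```text
t: 10.7
tcp_pos: [0.5152, 0.0337, 0.0843]
tool_rot: [0.108, 0.994, -0.0, 0.001]
force: [0.7, -0.1, -0.8]
finger_gap: -0.001
gripper_force: 0.0
```

```bash
python3 - <<'E'
from h import *
tool(); snap('scene','s6'); front('s6')
i=cv2.imread('pics/s6.png')[100:310,150:420]
cv2.imwrite('pics/s6c.png',cv2.resize(i,None,fx=2.8,fy=2.8,interpolation=cv2.INTER_CUBIC))
E
```

```text
t 10.7 stand xy [-0.0002  0.0918] z 0.0843 yaw err 0.0024 F stand [ 0.06 -0.71] -0.81
s6 0.055 [0.1865 0.187  0.1865 0.1875 0.1865 0.1875]
s6 0.065 [0.1965 0.197  0.1965 0.1965 0.197  0.1965]
```

View pics/s6c.png

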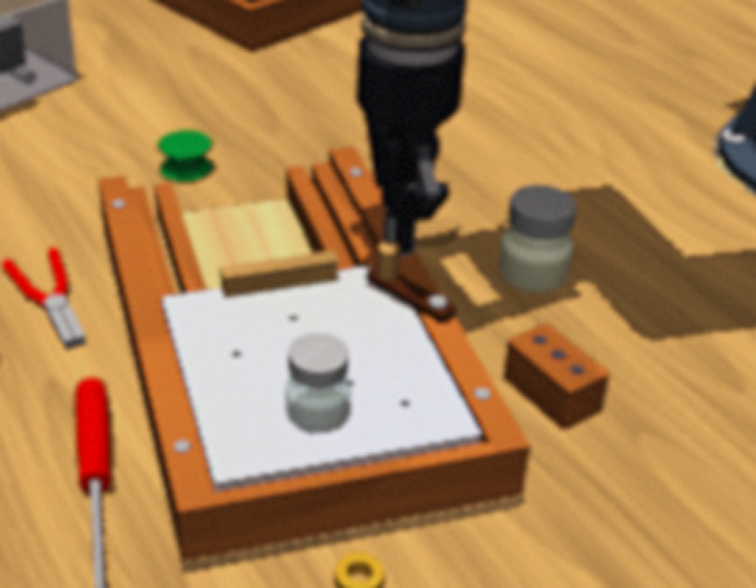

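The button is turning: the dowel at crop (389,262) is being pushed by the finger behind it at (405,235), and the board stays flat. I carry on round.

Request:
{"api": "send_rows", "payload": {
  "commands": "0 -0.2 0.1 0 0;0 -0.22 0.13 0 0;0 -0.22 0.17 0 0;0 -0.22 0.17 0 0;0 -0.22 0.2 0 0;0 -0.22 0.2 0 0;0 -0.17 0.23 0 0;0 -0.17 0.23 0 0;0 -0.1 0.2 0 0;0 -0.06 0.18 0 0;0 -0.03 0.15 0 0;0 0 0 0 0"
}}

```text
t: 11.75
tcp_pos: [0.5584, 0.0648, 0.0844]
tool_rot: [0.108, 0.994, 0.0, 0.001]
force: [0.9, -0.1, 1.0]
finger_gap: 0.001
gripper_force: 0.0
```

```bash
python3 - <<'E'
from h import *
tool(); snap('scene','s7'); front('s7')
i=cv2.imread('pics/s7.png')[100:310,150:420]
cv2.imwrite('pics/s7c.png',cv2.resize(i,None,fx=2.8,fy=2.8,interpolation=cv2.INTER_CUBIC))
for th in(1.35,1.45,1.57): print(th,(proj('s7',W(.059-.05*np.cos(th),.104-.05*np.sin(th),.095))[0]-[150,100])*2.8)
E
```

```text
t 11.75 stand xy [0.0396 0.0564] z 0.0844 yaw err 0.0028 F stand [ 0.09 -0.89] 1.04
s7 0.055 [0.1865 0.187  0.1865 0.1875 0.1865 0.1875]
s7 0.065 [0.1965 0.197  0.1965 0.1965 0.197  0.196 ]
1.35 [371.56182711 271.27669998]
1.45 [372.4747125  275.33469937]
1.57 [374.48514724 280.18027802]
```

View pics/s7c.png

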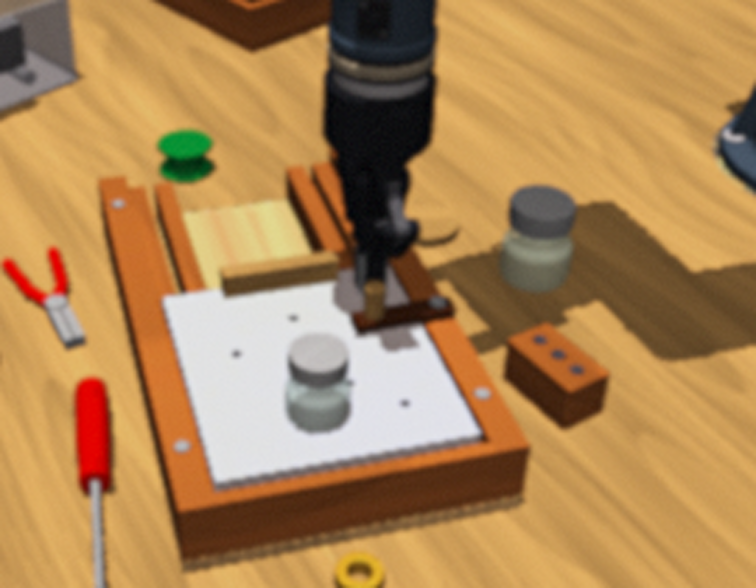

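The button lies straight across: the dowel top is near (374,285), and the prediction for 1.57 is (374,280). I'll retreat backwards, then up and aside.

Request:
{"api": "send_rows", "payload": {
  "commands": "0 0 -0.5 0 0;0 0 -0.7 0 0;0 0 0 -0.9 0;0 0 0 -0.9 0;0 0 0 -0.9 0;0 0 0 -0.9 0;0 0 0 -0.9 0;0 0 -1 -0.5 0;0 0 -1 -0.5 0;0 0 -1 0 0;0 0 -1 0 0;0 0 -1 0 0;0 0 -1 0 0;0 0 -1 0 0;0 0 -1 0 0;0 0 -1 0 0;0 0 0 0 0;0 0 0 0 0"
}}

```text
t: 13.3
tcp_pos: [0.5134, -0.1362, 0.1943]
tool_rot: [0.11, 0.994, 0.0, 0.0]
force: [-0.8, 1.0, -0.6]
finger_gap: -0.006
gripper_force: 0.0
```

```bash
python3 - <<'E'
from h import *
tool(); snap('scene','s8'); front('s8'); snap('top','t8'); front('t8')
i=cv2.imread('pics/s8.png')[100:310,150:420]
j=cv2.imread('pics/t8.png')[115:295,155:355]
f=lambda x:cv2.resize(x,(400,360),interpolation=cv2.INTER_CUBIC)
cv2.imwrite('pics/s8c.png',np.hstack([f(i),f(j)]))
for th in(1.35,1.45,1.57): print(th,(proj('t8',W(.059-.05*np.cos(th),.104-.05*np.sin(th),.095))[0]-[155,115])*2+[400,0])
E
```

```text
t 13.3 stand xy [-0.1664  0.0567] z 0.1943 yaw err -0.0007 F stand [0.82 0.99] -0.59
s8 0.055 [0.1865 0.187  0.1865 0.1875 0.1865 0.1875]
s8 0.065 [0.1965 0.197  0.1965 0.1965 0.197  0.196 ]
t8 0.055 [0.185  0.185  0.185  0.184  0.185  0.1845]
t8 0.065 [0.183  0.1835 0.1835 0.1825 0.183  0.183 ]
1.35 [542.8798886  167.89903664]
1.45 [539.12817194 166.37875879]
1.57 [534.45117113 165.05915721]
```

View pics/s8c.png

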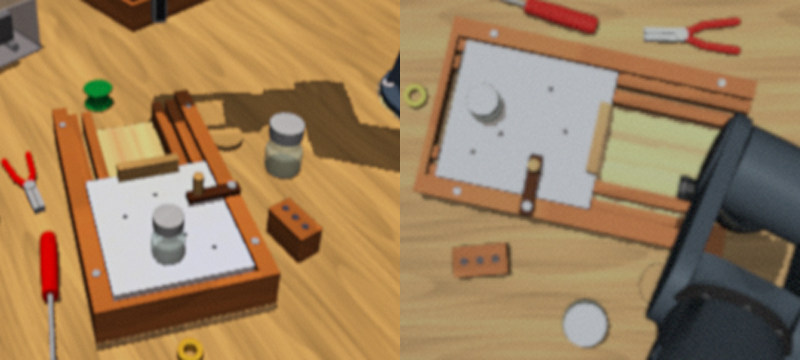

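The board is down, the button is across with the dowel at (534,165), matching 1.57, the jar is standing and the hand is clear.

```bash
python3 -c "
from h import *
print(sign_off())"
```

```text
the job is handed in; nothing more can be done
None
```

The job is handed in: the board lies flat in its notches at about x 85 mm, the button is straight across at about 1.57 rad, the jar is standing, and the hand is clear, at about 13 s of the 58 s allowed; the sign-off gave no verdict.

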